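# Put four vessels back on their own bench stations

## Robot

A 7-joint arm with a two-finger parallel gripper is mounted at the origin on a cart in front of the work surface, level with it; the furniture and walls round the work are solid. World frame = base frame: x ahead of the robot, y to its left, z up, the work surface at z = 0. Lengths are in mm, angles in rad, forces in N, time in s.
With the tool pointing down it reaches from about 400 to 875 mm from the base axis. Payload 4.4 kg.
Tool frame: the origin (TCP) lies midway between the tips of the shut fingers; the grasp point (between the pads) lies 19 mm behind it; z points along the fingers, y is the line along which they close (so a half turn about z gives the same grasp; the last joint's range is limited). The gripper opens to 85 mm and grips with 20 to 120 N. Pads are 22 mm wide; open, the fingers measure 114 mm over their backs; the gripper's body (76 mm by 85 mm) begins 54 mm behind the grasp point. The pads swing forward as they close: fully open they stand 13 mm farther back than shut.
Start: joints at [1.036, 0.628, 0.038, 1.517, -0.027, 0.996, -0.02], TCP at [293.709, -579.873, 231.313] pointing down, gripper open.
Joint ranges: [-3.06, 3.06], [-0.37, 2.12], [-1.25, 1.32], [0.18, 2.47], [-1.1, 4.24], [0.23, 1.98], [-2.94, 2.94]. Speed limits (rad/s): [2.57, 2.57, 3.14, 3.14, 3.14, 3.14, 3.14].

## Interface

Orientations are given as [roll, pitch, yaw] about the fixed x, y, z axes, in that order (R = Rz(yaw) Ry(pitch) Rx(roll)).
In Python, from cell import ctrl gives the robot as it stands.
- The arm moves only by the shell command python3 -m handwheel 'ROWS'. ROWS is JSON, a list of rows, each a list of 3 entries, a list of its own where there are three numbers: the turn, a rotation vector about the tool's x, y, z in degrees, then the shift along the tool's x, y, z in m, then the closure, from 0 (fully open) to 1 (shut). A call has 1 to 5 rows; each row shifts and turns the commanded pose from where the row before left it, along the tool's axes as they then stand; what a row does not reach is not made up. A row lasts 1/12 s, in which the tool goes at most 41.7 mm and 7.16 degrees, less where a joint would pass 70% of its speed; a pose out of reach is approached as far as the arm can. A call is refused whole if a number of a shift passes 0.0417 or a number of a turn 7.16, either way. A call with a gripper value outside its range is refused whole. The fingers move at their own pace and stop on an object; the grip force is fixed at half the most. Time passes only in rows, so rows that do not move let the fingers close. It gives the time, the measured TCP pose, the force, the opening and the grip force at its end, in the units of the state.
- ctrl.read_state(): the state, without advancing time (a new reading comes with each control period).
- ctrl.get_image(name): name is "side" or "top" or "wrist"; returns a dict with "pixels" (400x640x3 uint8, red, green, blue), "fx", "fy", "cx", "cy" (pixels), "k1" (the pictures are not rectified: a ray, as slopes to the right and down, at radius r is drawn at 1 + k1 r^2 times it, then the intrinsics apply), "pose" (4x4, takes a point from camera to world coordinates); the wrist camera has in their place "T_tool_cam" (4x4, takes a point from camera to tool coordinates, whose origin is the TCP and whose axes are the flange's). Camera axes: x right, y up, looking along -z (the intrinsics and any distortion apply to the point x, -y, -z); pixel columns grow to the right and rows downward; lengths in mm; the calibration is good to about 2 mm. A picture is of the moment at which its call begins: read the wrist's pose just before it. There is no depth.
- ctrl.finish_job(): hands the job in; it is judged then, once.
The state is a dict: "clock": time; "qpos": joint angles; "qd": joint speeds; "tau": joint torques, N m; "eef_pos": TCP position; "tool_rot": TCP orientation; "force": force on the tool from outside, world axes, zero at the start; "torque": the same for the moment, N m; "width": finger opening in mm; "gripper_force": force on a finger pad.
Only numpy, scipy, OpenCV 4.12 (cv2) and the standard library are available. Lean on these libraries where they do the work, as an engineer would, in place of code of your own. Each camera call takes 0.05 s, during which the arm holds its last target. There are 200 camera calls.

## Task

The four vessels at this bench stand on one another's stations: put the beaker on the magnetic stirrer, the low jar on the pocket balance's pan, the tall bottle on the round cork stand and the short bottle on the square slotted stand, each upright in the middle. Every station is taken at the start, so use the empty bench mat for putting things down on the way. Knock nothing over and leave the box of pipette tips where it is.

Things in the scene. Friction and masses are not known exactly. Their poses are not given: they have to be found in the camera images.
- tall_bottle_center (a point): The tall screw-cap bottle, black cap and brownish, 62 mm in diameter, 128 mm high with its cap, about 0.25 kg. The point is its centre, half-way up on its axis; z points up along the axis. Any direction round the axis is good for a grasp.
- short_bottle_center (a point): The short screw-cap bottle, green cap and white, 52 mm in diameter, 104 mm high with its cap, about 0.22 kg. The point is its centre, half-way up on its axis; z points up along the axis. Any direction round the axis is good for a grasp.
- beaker_center (a point): The small open glass beaker, 58 mm high, 46 mm in diameter over its wall (49 mm at the pouring lip, which points along its -y), thin rigid glass, about 35 g. The point is its centre, half-way up on its axis; z points up. It is grasped across the outside of the wall, best along its own x, away from the lip.
- jar_center (a point): The low brown glass jar with a flat white lid, 56 mm in diameter, 66 mm high with its lid, about 0.15 kg. The point is its centre, half-way up on its axis; z points up along the axis. Any direction round the axis is good for a grasp.
- stirrer_top (a point): The magnetic stirrer: a white case 126 x 100 mm with a round steel plate 86 mm in diameter and, on the side of its -x, one black dial that stands 30 mm above the bench. Home of the beaker. Fixed to the bench. The point is the centre of the plate's top, 24 mm above the bench; a thing stands in the middle of it. x, y lie along its sides, z up.
- balance_top (a point): The pocket balance: a grey case 126 x 100 mm with a square steel pan of 86 mm and, on the side of its -x, a display and two white keys. Home of the jar. Fixed to the bench. The point is the centre of the pan's top, 24 mm above the bench; a thing stands in the middle of it. x, y lie along its sides, z up.
- cork_stand_top (a point): The round stand, 100 mm in diameter, cork top in a steel rim. Home of the tall bottle. Fixed to the bench. The point is the centre of the cork top, 24 mm above the bench; a thing stands in the middle of it. x, y lie along its sides, z up.
- drip_stand_top (a point): The square drip stand, 100 x 100 mm, grey, with an aluminium top with dark slots (a flat, closed surface). Home of the short bottle. Fixed to the bench. The point is the centre of the slotted top, 24 mm above the bench; a thing stands in the middle of it. x, y lie along its sides, z up.
- mat_top (a point): The empty square bench mat, plain blue,, 120 x 120 mm and 3 mm thick, fixed to the bench; the free spot for putting a thing down on the way. The point is the centre of its top, 3 mm above the bench. (Behind the work, from about 0.72 m ahead of the robot, stands solid equipment over 100 mm high: keep the hand clear of it.)
- tip_box: The box of pipette tips, clear lid over a pink rack, 92 x 121 mm and 82 mm high, standing loose at the right rear; to be left alone. Origin at the centre of its underside, z up.

How it is judged (in metres and radians):
At the end, for the whole second after the job is handed in: The beaker stands on the stirrer, the jar on the balance, the tall bottle on the cork stand and the short bottle on the drip stand: each centre within 14 mm sideways of the middle of its station's top, standing on it (height within 5 mm), upright within 0.1 rad, released and at rest (horizontal distance between tall_bottle_center and cork_stand_top below 0.014 m and z of tall_bottle_center in the frame of cork_stand_top between 0.059 and 0.069 m and angle between each of tall_bottle_center, short_bottle_center, beaker_center, jar_center's own z axis and vertical below 0.1 rad and linear speed of each of tall_bottle, short_bottle, beaker, jar below 0.02 m/s and horizontal distance between short_bottle_center and drip_stand_top below 0.014 m and z of short_bottle_center in the frame of drip_stand_top between 0.047 and 0.057 m and horizontal distance between beaker_center and stirrer_top below 0.014 m and z of beaker_center in the frame of stirrer_top between 0.024 and 0.034 m and horizontal distance between jar_center and balance_top below 0.014 m and z of jar_center in the frame of balance_top between 0.028 and 0.038 m); the robot touches nothing.
It fails at once if a vessel is knocked over (tilted by more than 0.6 rad) (angle between any of tall_bottle_center, short_bottle_center, beaker_center, jar_center's own z axis and vertical above 0.6 rad).
It fails at once if the box of pipette tips is moved by more than 25 mm (distance of tip_box from where it was at the start of the episode above 0.025 m).
It also fails if it takes over 120 s, if anything falls off the work surface, if the arm or the gripper's body presses on something with over 40 N, if the wrist force passes 120 N, or if a joint passes its speed limit or range.

## Working session

There is one attempt and no reset: what is moved stays moved. The work goes in short steps, Python scripts to look and compute and a shell command to move; the robot and the scene stay as the last step left them, time stands still between calls to the robot, and variables do not carry over. Pictures are saved under pics/ and viewed, at most 14 in all, crops included, and the job is handed in when it is done.

```bash
mkdir -p pics; ls; python3 - <<'E'
from cell import ctrl
import cv2
for n in("top","side"):
    d=ctrl.get_image(n); cv2.imwrite(f"pics/{n}0.png",d["pixels"][:,:,::-1])
    print(n,{k:(v.tolist() if hasattr(v,'tolist') else v) for k,v in d.items() if k!="pixels"})
s=ctrl.read_state();print(s)
E
```

```text
pics
top {'fx': 492.74296001930156, 'fy': 492.74296001930156, 'cx': 324.0191761515481, 'cy': 194.52726492144728, 'k1': -0.025495832600321688, 'pose': [[-0.017235610319626286, 0.9810246364975189, -0.1931154999522831, 278.8710180755227], [-0.9997696774679976, -0.014439446687261302, 0.01587748074793915, 27.471081005264306], [0.01278771881319856, 0.19334467917239415, 0.9810475570956172, 1304.5428092522905], [0.0, 0.0, 0.0, 1.0]]}
side {'fx': 446.82002337390435, 'fy': 446.82002337390435, 'cx': 315.38938665004207, 'cy': 197.71550277027887, 'k1': -0.044408195449139105, 'pose': [[-0.9930772224262225, 0.06535217045172269, -0.09760493899115952, 447.297844171611], [-0.11738775843086123, -0.5223566223104513, 0.8446085917743167, 912.6155795846408], [0.0042124184023848675, 0.8502191793565148, 0.5264120083979257, 625.2333426271061], [0.0, 0.0, 0.0, 1.0]]}
{'clock': 0.1, 'qpos': array([ 1.03619245,  0.62927261,  0.03844023,  1.5182914 , -0.0269846 ,
        0.99627498, -0.02004134]), 'qd': array([ 0.00200011, -0.00088302,  0.00078579, -0.00241457,  0.0002246 ,
       -0.00051217,  0.00156396]), 'tau': array([ 4.05375773e-03, -5.64529967e+01,  1.23068120e+00, -1.93972456e+01,
        1.12296129e-02,  5.44427836e-03,  3.78149693e-06]), 'eef_pos': array([ 293.45174429, -579.35284933,  230.46117449]), 'tool_rot': array([-3.13986445e+00,  2.91656960e-05,  4.68774071e-01]), 'force': array([-0.0545289 ,  0.51416805,  0.70881985]), 'torque': array([ 0.00016526, -0.02815329,  0.00327227]), 'gripper_force': 0.0, 'width': 85.27125277895033}
```

View pics/top0.png

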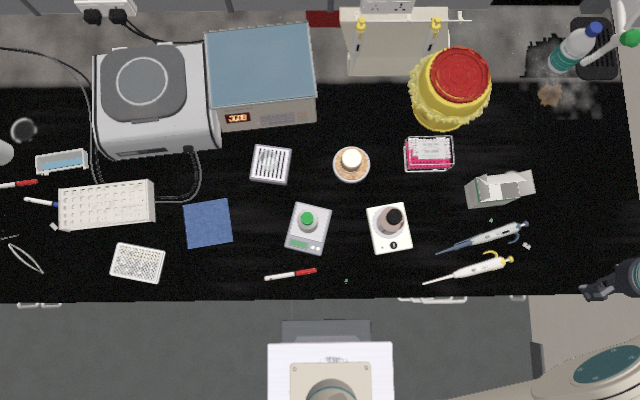

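View pics/side0.png

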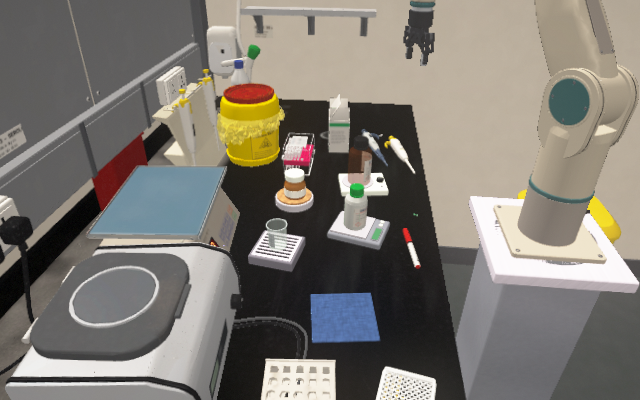

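The beaker is on the drip stand (270,163), the jar on the cork stand (351,163), the short bottle on the balance (307,225) and the tall bottle on the stirrer (390,225). The mat is at (207,223) and the tip box at (429,153). That makes a single 4-cycle, so I need one detour via the mat.

```bash
cat > h.py <<'E'
import numpy as np, cv2
from cell import ctrl
from scipy.spatial.transform import Rotation as R
def cam(name):
    s=ctrl.read_state(); d=ctrl.get_image(name)
    if "pose" in d: P=np.array(d["pose"])
    else:
        T=np.eye(4);T[:3,:3]=R.from_euler("xyz",s["tool_rot"]).as_matrix();T[:3,3]=s["eef_pos"];P=T@np.array(d["T_tool_cam"])
    return d,P
def ray(d,P,u,v):
    a,b=(u-d["cx"])/d["fx"],(v-d["cy"])/d["fy"];x,y=a,b
    for _ in range(20):
        k=1+d["k1"]*(x*x+y*y);x,y=a/k,b/k
    return P[:3,3],P[:3,:3]@np.array([x,-y,-1])
def at(d,P,u,v,z):
    o,r=ray(d,P,u,v);return (o+r*(z-o[2])/r[2])[:2]
def proj(d,P,p):
    c=P[:3,:3].T@(np.asarray(p,float)-P[:3,3]);x,y=c[0]/-c[2],-c[1]/-c[2];k=1+d["k1"]*(x*x+y*y)
    return np.array([d["cx"]+d["fx"]*x*k,d["cy"]+d["fy"]*y*k])
def save(d,name,box=None,s=1):
    im=d["pixels"][:,:,::-1]
    if box: im=im[box[1]:box[3],box[0]:box[2]]
    cv2.imwrite("pics/"+name,cv2.resize(im,None,fx=s,fy=s,interpolation=cv2.INTER_CUBIC))
def go(xy,z,yaw=None):
    "tool-axis shift (m) and turn (deg) from now to a pointing-down TCP target, mm"
    s=ctrl.read_state();r=R.from_euler("xyz",s["tool_rot"]);y=s["tool_rot"][2] if yaw is None else yaw
    t=R.from_euler("xyz",[np.pi,0,y]);w=(r.inv()*t).as_rotvec(degrees=True)
    dd=np.array([*xy,z])-s["eef_pos"]
    print("eef",s["eef_pos"].round(1),"rot",s["tool_rot"].round(3),"turn deg",w.round(2),"shift now-axes mm",(r.inv().apply(dd)).round(1),"shift final-axes",t.inv().apply(dd).round(1))
E
python3 - <<'E'
from h import *
d,P=cam("top"); save(d,"crop1.png",(170,130,430,270),3)
E
```

```text
(no output)
```

View pics/crop1.png

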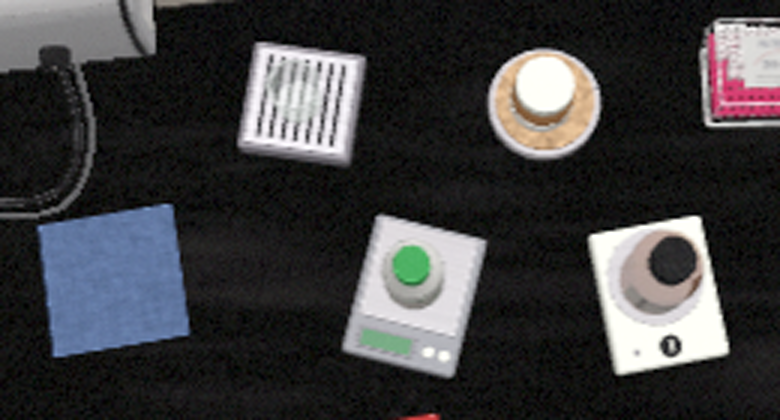

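The mat, slotted stand, cork stand, balance and stirrer are all clear in the crop. Their pixels go into the script below, each at its own height.

```bash
python3 - <<'E'
from h import *
d,P=cam("top")
f=lambda u,v,z:at(d,P,170+(u+.5)/3-.5,130+(v+.5)/3-.5,z)
def quad(n,c,z):
    q=np.array([f(*p,z) for p in c]);e=np.linalg.norm(q-np.roll(q,-1,0),axis=1)
    a=(q[0]+q[1]-q[2]-q[3]);print(n,q.mean(0).round(1),"sides",e.round(0),"yaw x",np.degrees(np.arctan2(a[1],a[0])).round(1))
quad("mat",[(38,226),(172,204),(189,334),(53,356)],3)
quad("drip",[(257,42),(366,56),(351,158),(239,148)],24)
quad("bal case",[(379,214),(487,240),(453,377),(343,351)],18)
quad("stir case",[(588,236),(700,216),(729,354),(617,376)],18)
for n,u,v,z in [("cork",544,103,22),("plate",659,277,24),("tallcap",675,259,152),("shortcap",411,265,128),("jarlid",545,88,90),("beaker rim",295,88,82),("tipbox corner",705,20,82)]: print(n,f(u,v,z).round(1))
E
```

```text
mat [463.  317.9] sides [121. 118. 120. 117.] yaw x 8.5
drip [618.6 148. ] sides [ 99.  95. 100.  99.] yaw x -8.5
bal case [443.3  49.7] sides [ 98. 124.  98. 125.] yaw x -14.9
stir case [ 439.9 -163.3] sides [101. 124. 100. 125.] yaw x 9.4
cork [613.9 -67.3]
plate [ 454.9 -163.5]
tallcap [ 451.4 -157.7]
shortcap [453.4  51.2]
jarlid [609.3 -63.5]
beaker rim [614.4 149.6]
tipbox corner [ 670.5 -204.5]
```

```bash

python3 -m handwheel '[[[0,0,0],[0.027,-0.024,0],0],[[0,0,0],[0.027,-0.024,0],0],[[0,0,0],[0.027,-0.024,0],0],[[0,0,0],[0.027,-0.024,0],0],[[0,0,0],[0.027,-0.024,0],0]]'
python3 -m handwheel '[[[0,0,0],[0.027,-0.024,0],0],[[0,0,0],[0.027,-0.024,0],0],[[0,0,0],[0.027,-0.024,0],0],[[0,0,0],[0.027,-0.024,0],0],[[0,0,0],[0.027,-0.024,0],0]]'
python3 -m handwheel '[[[0,0,0],[0.027,-0.024,0],0],[[0,0,0],[0.027,-0.024,0],0],[[0,0,0],[0.027,-0.024,0],0],[[0,0,0],[0.027,-0.024,0],0],[[0,0,0],[0.027,-0.024,0],0]]'
python3 -m handwheel '[[[0,0,0],[0.027,-0.024,0],0],[[0,0,0],[0.027,-0.024,0],0],[[0,0,0],[0.027,-0.024,0],0],[[0,0,0],[0.027,-0.024,0],0],[[0,0,0],[0,0,0],0]]'
python3 - <<'E'
from h import *
d,P=cam("wrist"); save(d,"w1.png"); print(P.round(2)); go((560,100),231)
E
```

```text
clock: 0.62
eef_pos: [360.2, -410.1, 231.2]
tool_rot: [-3.141, -0.0, 0.468]
force: [1.1, -0.1, 0.6]
width: 85.2
gripper_force: 0.0
clock: 1.03
eef_pos: [426.5, -242.1, 231.4]
tool_rot: [3.141, -0.0, 0.469]
force: [0.2, -0.0, -0.2]
width: 85.0
gripper_force: 0.0
clock: 1.45
eef_pos: [492.7, -74.0, 231.4]
tool_rot: [3.141, -0.0, 0.469]
force: [0.8, -0.8, 0.1]
width: 85.5
gripper_force: 0.0
clock: 1.87
eef_pos: [547.5, 68.3, 231.3]
tool_rot: [-3.138, -0.005, 0.479]
force: [0.4, 1.1, 0.8]
width: 85.4
gripper_force: 0.0
[[ 4.6000e-01  8.4000e-01  2.8000e-01  6.1935e+02]
 [-8.9000e-01  4.4000e-01  1.4000e-01  1.0350e+02]
 [-0.0000e+00 -3.1000e-01  9.5000e-01  3.7549e+02]
 [ 0.0000e+00  0.0000e+00  0.0000e+00  1.0000e+00]]
eef [546.2  64.  231.1] rot [-3.14e+00 -2.00e-03  4.77e-01] turn deg [-0.11 -0.1   0.  ] shift now-axes mm [ 28.8 -25.7   0.2] shift final-axes [ 28.8 -25.7   0.1]
```

View pics/w1.png

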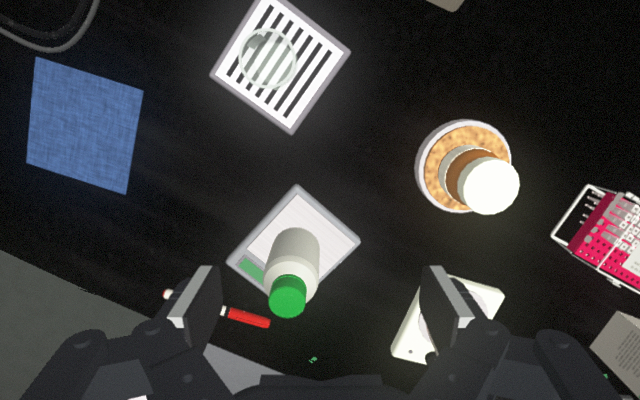

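The wrist view shows the drip stand with the beaker (268,60), the cork stand with the jar lid (488,186), the short bottle's cap (287,297) and the mat (85,125). I'll zoom in to find the beaker's lip.

```bash
python3 - <<'E'
from h import *
d,P=cam("wrist"); save(d,"w1c.png",(200,0,360,140),4.2)
print("stir/bal corner bal top",at(d,P,297,186,18).round(1))
for n,u,v,z in [("jar lid",489,186,90),("cork",465,166,24),("short cap",288,296,128),("mat TL",36,57,3),("mat TR",143,90,3),("mat BR",127,194,3),("mat BL",27,163,3)]: print(n,at(d,P,u,v,z).round(1))
E
```

```text
stir/bal corner bal top [515.9  75.2]
jar lid [612.7 -66.6]
cork [617.2 -69.6]
short cap [459.3  47.8]
mat TL [512.3 379.8]
mat TR [531.3 262.9]
mat BR [414.  242.9]
mat BL [394.6 361.6]
```

View pics/w1c.png

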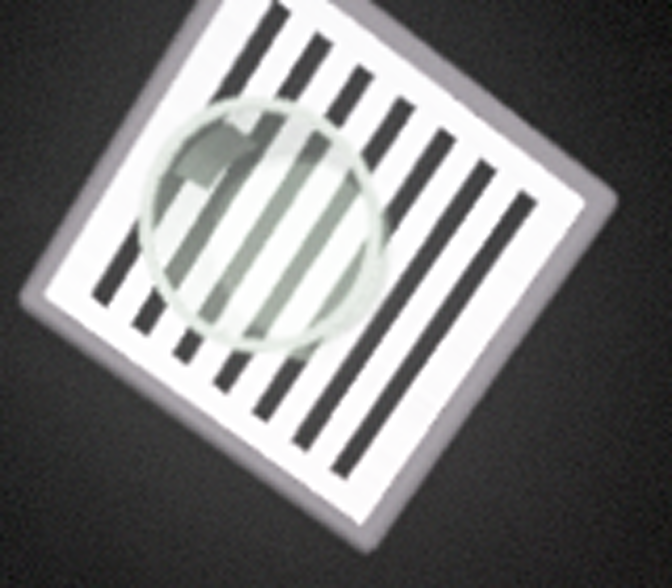

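```bash

python3 -m handwheel '[[[0,0,0],[0.024,-0.012,0.01],0],[[0,0,0],[0.024,-0.011,0.01],0],[[0,0,0],[0.024,-0.012,0.01],0],[[0,0,0],[0.023,-0.011,0.01],0],[[0,0,0],[0,0,0],0]]'
python3 - <<'E'
from h import *
d,P=cam("wrist"); save(d,"w2.png",(180,60,500,280),2.5); go((614,149),180)
print(proj(d,P,(614,149,82)))
E
```

```text
clock: 2.38
eef_pos: [610.2, 146.2, 189.1]
tool_rot: [-3.139, -0.0, 0.472]
force: [-0.0, 1.0, 0.1]
width: 85.3
gripper_force: 0.0
eef [609.1 143.4 189.7] rot [-3.141e+00  2.000e-03  4.700e-01] turn deg [-0.05  0.11 -0.  ] shift now-axes mm [ 6.9 -2.8  9.7] shift final-axes [ 6.9 -2.8  9.7]
[317.73613671 190.94462049]
```

View pics/w2.png

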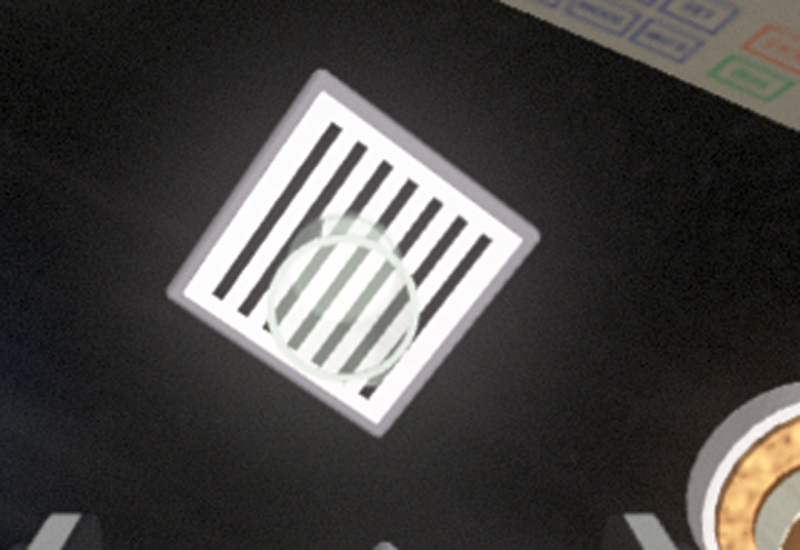

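```bash
python3 - <<'E'
from h import *
d,P=cam("wrist"); f=lambda u,v,z:at(d,P,180+(u+.5)/2.5-.5,60+(v+.5)/2.5-.5,z)
print("rim",f(343,308,82).round(1), "dia",np.linalg.norm(f(267,308,82)-f(420,308,82)).round(1),np.linalg.norm(f(343,233,82)-f(343,383,82)).round(1))
q=np.array([f(*p,24) for p in [(321,70),(540,236),(380,437),(168,292)]])
print("drip",q.mean(0).round(1),np.linalg.norm(q-np.roll(q,-1,0),axis=1).round(1),q.round(0).tolist())
e=[np.degrees(np.arctan2(*(a)[::-1])).round(1) for a in (q[0]-q[3],q[1]-q[2])];print(e)
# unwrap rim radius around centre
g=cv2.cvtColor(np.ascontiguousarray(d["pixels"]),cv2.COLOR_RGB2GRAY)
print(cv2.getRectSubPix(g,(1,1),(10,10)).shape)
o=f(343,308,82);out=[]
for a in range(0,360,15):
    rr=np.arange(19,30,.25);v=[cv2.getRectSubPix(d["pixels"],(1,1),tuple(map(float,proj(d,P,(o[0]+r*np.cos(np.radians(a)),o[1]+r*np.sin(np.radians(a)),82)))))[0,0].astype(int) for r in rr]
    out.append((a,[int(x[1]) for x in v][::3]))
for r in out:print(*r)
E
```

```text
rim [617.9 149.2] dia 45.8 46.6
drip [619.2 146.8] [96.8 97.1 97.5 96.6] [[675.0, 187.0], [659.0, 91.0], [563.0, 106.0], [579.0, 202.0]]
[np.float64(-9.2), np.float64(-8.8)]
(1, 1)
0 [254, 254, 251, 245, 241, 242, 245, 247, 242, 239, 244, 250, 253, 253, 253]
15 [172, 172, 176, 199, 230, 240, 238, 229, 227, 236, 242, 246, 242, 239, 246]
30 [253, 253, 253, 253, 252, 245, 242, 236, 221, 204, 202, 203, 203, 196, 175]
45 [233, 191, 177, 175, 184, 212, 236, 242, 240, 237, 212, 177, 155, 147, 147]
60 [177, 178, 221, 254, 254, 253, 249, 244, 238, 193, 142, 134, 125, 94, 97]
75 [208, 251, 254, 254, 253, 251, 246, 240, 237, 186, 100, 78, 133, 228, 255]
90 [168, 229, 249, 249, 247, 246, 244, 242, 237, 178, 90, 76, 107, 227, 254]
105 [151, 148, 164, 222, 250, 250, 243, 242, 241, 255, 213, 103, 77, 75, 72]
120 [245, 213, 168, 150, 177, 225, 239, 230, 226, 248, 253, 253, 253, 253, 253]
135 [250, 250, 249, 248, 243, 241, 241, 247, 252, 252, 252, 253, 253, 234, 194]
150 [171, 199, 235, 240, 242, 242, 246, 250, 228, 183, 164, 164, 152, 122, 86]
165 [250, 246, 238, 239, 242, 243, 229, 185, 166, 161, 1
[... 261 characters left out ...]
 [235, 233, 211, 181, 166, 168, 119, 96, 139, 212, 246, 252, 251, 251, 251]
240 [232, 210, 163, 141, 197, 250, 253, 252, 252, 251, 250, 250, 251, 245, 209]
255 [235, 193, 178, 241, 252, 251, 251, 251, 251, 251, 252, 241, 196, 164, 164]
270 [236, 200, 161, 246, 253, 252, 251, 252, 252, 252, 252, 248, 201, 168, 163]
285 [238, 212, 129, 86, 133, 218, 254, 252, 251, 251, 251, 250, 250, 251, 244]
300 [239, 242, 229, 181, 117, 81, 75, 76, 84, 120, 193, 250, 254, 252, 251]
315 [223, 239, 244, 249, 252, 251, 251, 251, 252, 253, 254, 243, 185, 135, 94]
330 [229, 233, 238, 239, 159, 112, 94, 84, 79, 78, 74, 78, 80, 84, 90]
345 [185, 204, 228, 238, 235, 220, 201, 201, 207, 212, 226, 232, 236, 247, 247]
```

```bash

python3 -m handwheel '[[[0,0,-7],[0,0,0],0],[[0,0,-7],[0,0,0],0],[[0,0,-7],[0,0,0],0],[[0,0,-7],[0,0,0],0],[[0,0,-7],[0,0,0],0]]'
python3 -m handwheel '[[[0,0,-7],[0,0,0],0],[[0,0,-6],[0,0,0],0],[[0,0,0],[0,0,0.02],0],[[0,0,0],[0,0,0.03],0],[[0,0,0],[0,0,0],0]]'
python3 - <<'E'
from h import *
d,P=cam("wrist"); save(d,"w3.png",None,1); go((618,152),39); print(proj(d,P,(618,152,82)),ctrl.read_state()["qpos"].round(2))
E
```

```text
clock: 2.9
eef_pos: [609.0, 139.4, 192.1]
tool_rot: [3.14, 0.002, 1.083]
force: [0.4, -0.2, 0.5]
width: 85.2
gripper_force: 0.0
clock: 3.32
eef_pos: [605.7, 138.2, 137.5]
tool_rot: [-3.135, 0.006, 1.304]
force: [-1.4, -0.5, -1.3]
width: 85.5
gripper_force: 0.0
eef [606.9 139.1 139.6] rot [-3.137  0.005  1.304] turn deg [-0.27  0.28 -0.  ] shift now-axes mm [ 15.9   7.8 100.4] shift final-axes [ 15.4   7.3 100.6]
[333.2462556  194.74393655] [-0.13  0.71 -0.23  1.67  0.21  0.79 -0.73]
```

View pics/w3.png

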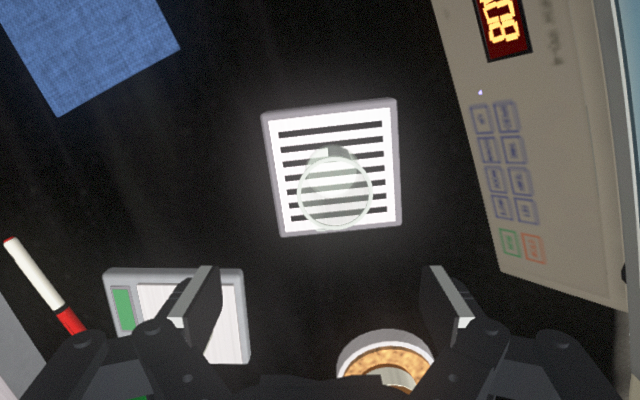

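The beaker rim is at (335,192), as predicted. Going down to grasp it.

```bash

python3 -m handwheel '[[[0,0,0],[0.008,0.004,0.0],0],[[0,0,0],[0.008,0.004,0],0],[[0,0,0],[0,0,0.035],0],[[0,0,0],[0,0,0.035],0],[[0,0,0],[0,0,0.03],0]]'
python3 -m handwheel '[[[0,0,0],[0,0,0],0],[[0,0,0],[0,0,0],0],[[0,0,0],[0,0,0],1],[[0,0,0],[0,0,0],1],[[0,0,0],[0,0,0],1]]'
python3 -m handwheel '[[[0,0,0],[0,0,0],1],[[0,0,0],[0,0,0],1],[[0,0,0],[0,0,0],1],[[0,0,0],[0,0,0],1],[[0,0,0],[0,0,0],1]]'
```

```text
clock: 3.78
eef_pos: [623.3, 157.3, 42.0]
tool_rot: [3.138, -0.002, 1.307]
force: [-0.1, 0.1, 0.4]
width: 85.5
gripper_force: 0.0
clock: 4.2
eef_pos: [623.1, 156.6, 43.9]
tool_rot: [3.138, -0.002, 1.306]
force: [-1.5, 0.5, 1.0]
width: 51.4
gripper_force: 0.3
clock: 4.62
eef_pos: [622.4, 156.5, 43.7]
tool_rot: [3.139, -0.002, 1.307]
force: [-2.0, 0.3, 7.1]
width: 43.4
gripper_force: 60.0
```

```bash

python3 -m handwheel '[[[0,0,0],[0,0,-0.03],1],[[0,0,0],[0,0,-0.04],1],[[0,0,0],[0.013,-0.022,0],1],[[0,0,0],[0.018,-0.03,0],1],[[0,0,0],[0.018,-0.03,0],1]]'
python3 -m handwheel '[[[0,0,0],[0.018,-0.03,0],1],[[0,0,0],[0.018,-0.03,0],1],[[0,0,0],[0.018,-0.03,0],1],[[0,0,0],[0.014,-0.023,0],1],[[0,0,0],[0,0,0],1]]'
python3 -m handwheel '[[[0,0,0],[0,0,0],1],[[0,0,0],[0,0,0],1]]'
python3 - <<'E'
from h import *
d,P=cam("wrist"); save(d,"w4.png",None,1); go((464,320),23)
E
```

```text
clock: 5.03
eef_pos: [555.7, 224.7, 113.3]
tool_rot: [3.138, -0.002, 1.303]
force: [-0.7, 1.2, 0.0]
width: 43.2
gripper_force: 61.1
clock: 5.45
eef_pos: [458.3, 326.6, 112.6]
tool_rot: [-3.139, -0.004, 1.316]
force: [0.6, 0.3, 0.1]
width: 43.2
gripper_force: 61.1
clock: 5.62
eef_pos: [464.4, 319.6, 112.0]
tool_rot: [3.14, -0.0, 1.306]
force: [-0.1, -0.5, -0.9]
width: 43.1
gripper_force: 61.1
eef [464.9 318.8 111.9] rot [ 3.14  -0.     1.305] turn deg [ 0.09 -0.   -0.  ] shift now-axes mm [ 0.9 -1.3 88.9] shift final-axes [ 0.9 -1.2 88.9]
```

View pics/w4.png

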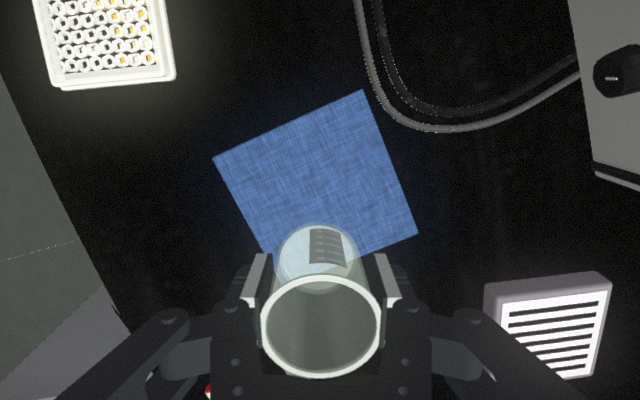

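```bash

python3 - <<'E'
from h import *
s=ctrl.read_state();d,P=cam("wrist");b=at(d,P,320,326,s["eef_pos"][2]+38.5);y=s["tool_rot"][2]
e=b-s["eef_pos"][:2];print("rim",b.round(1),"in tool x,y",(e@[np.cos(y),np.sin(y)]).round(1),(e@[np.sin(y),-np.cos(y)]).round(1))
q=np.array([at(d,P,*p,3) for p in [(213,157),(363,90),(418,233)]]);print("mat",((q[0]+q[2])/2).round(1))
E
python3 -m handwheel '[[[0,0,0],[0,0,0.03],1],[[0,0,0],[0,0,0.03],1],[[0,0,0],[0,0,0.02],1],[[0,0,0],[0,0,0.007],1],[[0,0,0],[0,0,0],1]]'
python3 -m handwheel '[[[0,0,0],[0,0,0],1],[[0,0,0],[0,0,0],1],[[0,0,0],[0,0,0],1]]'
```

```text
rim [464.5 315.1] in tool x,y -3.7 0.7
mat [464.7 317.5]
clock: 6.13
eef_pos: [463.8, 318.2, 23.7]
tool_rot: [-3.141, 0.002, 1.305]
force: [0.1, -0.1, 0.2]
width: 43.0
gripper_force: 61.3
clock: 6.38
eef_pos: [464.4, 319.7, 24.9]
tool_rot: [3.141, -0.001, 1.305]
force: [0.4, 0.5, -0.6]
width: 43.2
gripper_force: 61.4
```

```bash

python3 -m handwheel '[[[0,0,0],[0,0,0.002],1],[[0,0,0],[0,0,0],1],[[0,0,0],[0,0,0],0],[[0,0,0],[0,0,0],0],[[0,0,0],[0,0,0],0]]'
python3 -m handwheel '[[[0,0,0],[0,0,0],0],[[0,0,0],[0,0,0],0],[[0,0,0],[0,0,0],0],[[0,0,0],[0,0,-0.03],0],[[0,0,0],[0,0,-0.04],0]]'
python3 -m handwheel '[[[0,0,0],[0,0,-0.04],0],[[0,0,0],[0,0,-0.04],0],[[0,0,0],[0,0,-0.028],0],[[0,0,0],[-0.0376,0.0092,0],0],[[0,0,0],[-0.0376,0.0092,0],0]]'
python3 -m handwheel '[[[0,0,0],[-0.0376,0.0092,0],0],[[0,0,0],[-0.0376,0.0092,0],0],[[0,0,0],[-0.0376,0.0092,0],0],[[0,0,0],[-0.0376,0.0092,0],0],[[0,0,0],[-0.0376,0.0092,0],0]]'
python3 -m handwheel '[[[0,0,0],[0,0,0],0],[[0,0,0],[0,0,0],0],[[0,0,0],[0,0,0],0]]'
python3 - <<'E'
from h import *
d,P=cam("wrist"); save(d,"w5.png",None,1); go((457,49),60);print(proj(d,P,(457,49,128)))
E
```

```text
clock: 6.8
eef_pos: [463.4, 319.9, 22.3]
tool_rot: [-3.141, 0.0, 1.307]
force: [-0.4, -0.0, -0.4]
width: 77.7
gripper_force: 0.0
clock: 7.22
eef_pos: [461.2, 318.2, 90.0]
tool_rot: [-3.137, 0.006, 1.307]
force: [0.8, 0.7, -0.8]
width: 85.5
gripper_force: 0.0
clock: 7.63
eef_pos: [462.5, 244.9, 202.7]
tool_rot: [3.138, -0.005, 1.311]
force: [1.0, -1.9, -2.0]
width: 85.2
gripper_force: 0.0
clock: 8.05
eef_pos: [456.5, 47.2, 200.5]
tool_rot: [3.141, 0.0, 1.307]
force: [1.1, -0.8, 0.4]
width: 85.5
gripper_force: 0.0
clock: 8.3
eef_pos: [457.1, 49.4, 200.5]
tool_rot: [3.141, -0.001, 1.306]
force: [0.1, -0.2, 0.8]
width: 85.4
gripper_force: 0.0
eef [457.1  50.2 200.5] rot [ 3.141e+00 -1.000e-03  1.308e+00] turn deg [ 0.02 -0.05 -0.  ] shift now-axes mm [ -1.4   0.2 140.5] shift final-axes [ -1.2   0.2 140.5]
[318.97241579 211.89078256]
```

View pics/w5.png

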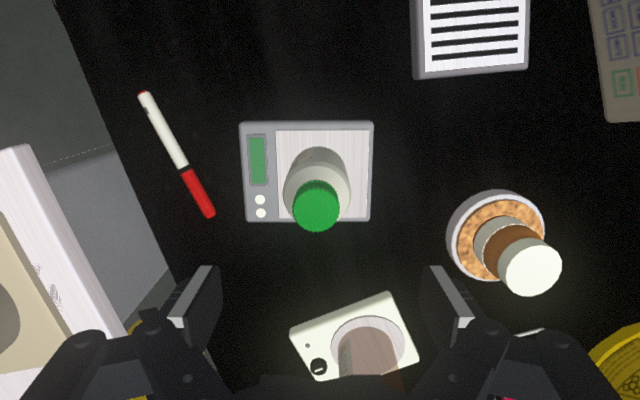

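```bash
cat >> h.py <<'E'
if __name__=="__main__":
    import sys,json
    d,P=cam("wrist")
    for n,u,v,z in json.loads(sys.argv[1]): print(n,at(d,P,u,v,z).round(1))
E
python3 h.py '[["cap",316,206,128],["p1",277,130,24],["p2",368,128,24],["p3",369,215,24],["c1",240,122,18],["c2",373,121,18],["c3",370,221,18],["c4",246,221,18],["jarlid",530,267,90],["corkL",450,236,22],["corkR",543,236,22],["corkc",497,236,22],["drip1",427,70,24],["drip2",527,65,24]]'
python3 -c "
from h import *
d,P=cam('side');save(d,'s1.png',(270,120,420,260),4)"
```

```text
cap [456.2  54.4]
p1 [430.4  99.5]
p2 [510.9  79.7]
p3 [493.3  -3.1]
c1 [398.6 115. ]
c2 [517.4  83.9]
c3 [493.2 -12.1]
c4 [372.4  20.3]
jarlid [612.4 -58.1]
corkL [568.5 -47.9]
corkR [664.1 -74.4]
corkc [616.1 -61.1]
drip1 [572.2 115.7]
drip2 [660.3  98.4]
```

View pics/s1.png

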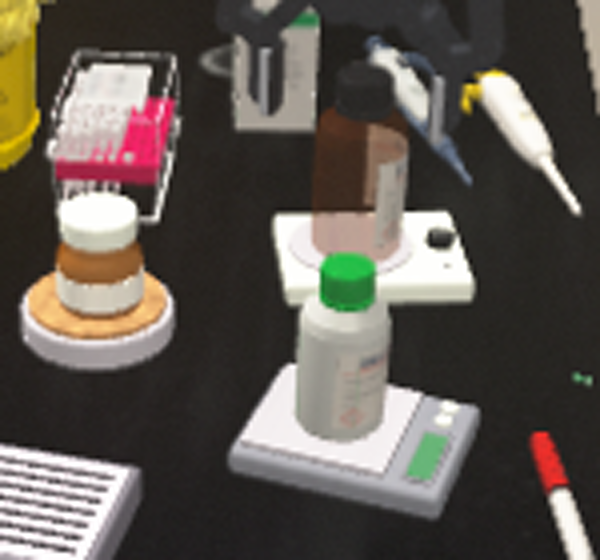

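```bash

python3 -m handwheel '[[[0,0,0],[0.002,-0.002,0.035],0],[[0,0,0],[0,0,0.035],0],[[0,0,0],[0,0,0.035],0],[[0,0,0],[0,0,0.025],0],[[0,0,0],[0,0,0.008],0]]'
python3 -m handwheel '[[[0,0,0],[0,0,0],0],[[0,0,0],[0,0,0],0],[[0,0,0],[0,0,0],1],[[0,0,0],[0,0,0],1],[[0,0,0],[0,0,0],1]]'
python3 -m handwheel '[[[0,0,0],[0,0,0],1],[[0,0,0],[0,0,0],1],[[0,0,0],[0,0,0],1],[[0,0,0],[0,0,0],1],[[0,0,0],[0,0,0],1]]'
python3 -m handwheel '[[[0,0,0],[0,0,-0.02],1],[[0,0,0],[0,0,-0.03],1],[[0,0,0],[0,0,-0.02],1],[[0,0,0],[0,0,0],1],[[0,0,0],[0,0,0],1]]'
python3 -c "
from h import *
go((619,147),64)
d,P=cam('wrist');save(d,'w6.png')"
```

```text
clock: 8.87
eef_pos: [453.4, 52.7, 59.2]
tool_rot: [-3.136, 0.002, 1.31]
force: [0.0, -0.8, 0.3]
width: 85.5
gripper_force: 0.0
clock: 9.28
eef_pos: [456.3, 51.6, 63.6]
tool_rot: [3.139, -0.001, 1.306]
force: [-2.9, 0.8, 3.5]
width: 51.2
gripper_force: 3.6
clock: 9.7
eef_pos: [456.3, 51.7, 63.9]
tool_rot: [3.139, -0.001, 1.307]
force: [-1.6, 0.9, 9.8]
width: 50.1
gripper_force: 60.6
clock: 10.12
eef_pos: [456.4, 51.3, 133.6]
tool_rot: [3.138, -0.001, 1.306]
force: [-1.2, -0.7, -2.7]
width: 50.1
gripper_force: 63.8
eef [456.4  51.3 133.6] rot [ 3.138e+00 -1.000e-03  1.306e+00] turn deg [ 0.18 -0.07 -0.  ] shift now-axes mm [134.8 131.6  70.2] shift final-axes [134.9 131.9  69.6]
```

View pics/w6.png

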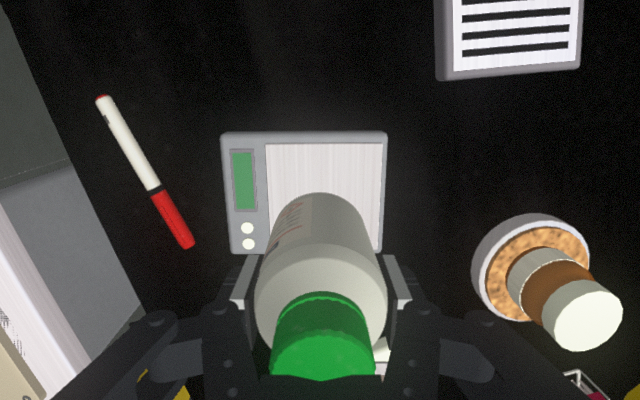

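```bash

python3 -m handwheel '[[[0,0,0],[0.015,0.015,0],1],[[0,0,0],[0.025,0.025,0],1],[[0,0,0],[0.025,0.025,0],1],[[0,0,0],[0.025,0.025,0],1],[[0,0,0],[0.025,0.022,0],1]]'
python3 -m handwheel '[[[0,0,0],[0.02,0.02,0],1],[[0,0,0],[0,0,0],1],[[0,0,0],[0,0,0],1],[[0,0,0],[0,0,0],1]]'
python3 -c "
from h import *
go((619,147.5),64)
d,P=cam('wrist');save(d,'w7.png')"
```

```text
clock: 10.58
eef_pos: [594.4, 133.3, 130.5]
tool_rot: [-3.14, 0.002, 1.306]
force: [-0.3, 1.9, -1.3]
width: 50.2
gripper_force: 63.7
clock: 10.92
eef_pos: [616.3, 146.4, 130.3]
tool_rot: [-3.138, 0.003, 1.307]
force: [-0.3, 0.1, -2.8]
width: 50.1
gripper_force: 63.8
eef [616.3 146.4 130.3] rot [-3.138e+00  3.000e-03  1.307e+00] turn deg [-0.21  0.17 -0.  ] shift now-axes mm [ 2.   2.5 66.3] shift final-axes [ 1.8  2.3 66.3]
```

View pics/w7.png

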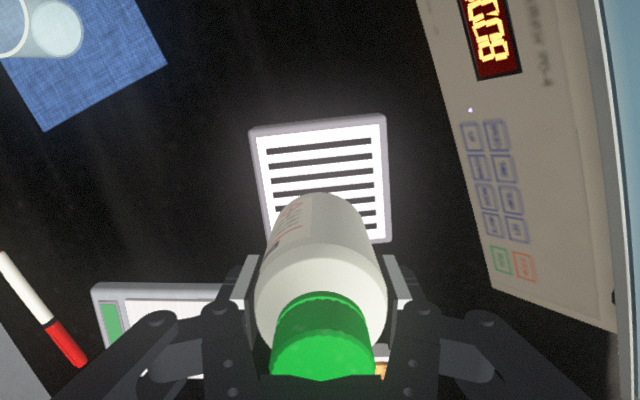

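```bash
python3 h.py '[["d1",250,130,24],["d2",385,115,24],["d3",391,241,24],["base far edge",320,193,90.5]]'
```

```text
d1 [581.1 206.1]
d2 [676.2 191.3]
d3 [660.8  94.6]
base far edge [622.7 167.7]
```

```bash

python3 -m handwheel '[[[0,0,0],[0.0055,0.0025,0],1],[[0,0,0],[0,0,0.025],1],[[0,0,0],[0,0,0.025],1],[[0,0,0],[0,0,0.012],1],[[0,0,0],[0,0,0],1]]'
python3 -m handwheel '[[[0,0,0],[0,0,0.002],1],[[0,0,0],[0,0,0],1],[[0,0,0],[0,0,0.002],1],[[0,0,0],[0,0,0],1]]'
```

```text
clock: 11.43
eef_pos: [619.6, 151.0, 67.4]
tool_rot: [-3.136, 0.003, 1.306]
force: [-0.1, -0.4, -2.6]
width: 50.0
gripper_force: 63.7
clock: 11.77
eef_pos: [622.8, 152.1, 67.3]
tool_rot: [3.14, -0.001, 1.306]
force: [1.0, 0.7, -2.4]
width: 49.9
gripper_force: 63.8
```

```bash

python3 -m handwheel '[[[0,0,0],[0,0,0.002],1],[[0,0,0],[0,0,0],1],[[0,0,0],[0,0,0],1]]'
python3 -m handwheel '[[[0,0,0],[0,0,0.0015],1],[[0,0,0],[0,0,0],1],[[0,0,0],[0,0,0],1]]'
```

```text
clock: 12.02
eef_pos: [622.2, 151.9, 64.5]
tool_rot: [3.141, -0.0, 1.306]
force: [0.8, -0.1, -2.9]
width: 49.7
gripper_force: 63.8
clock: 12.27
eef_pos: [622.3, 152.2, 64.1]
tool_rot: [3.141, -0.0, 1.307]
force: [-1.7, -0.7, 5.3]
width: 50.0
gripper_force: 64.6
```

```bash

python3 -m handwheel '[[[0,0,0],[0,0,0],0],[[0,0,0],[0,0,0],0],[[0,0,0],[0,0,0],0],[[0,0,0],[0,0,0],0],[[0,0,0],[0,0,0],0]]'
python3 -m handwheel '[[[0,0,0],[0,0,-0.03],0],[[0,0,0],[0,0,-0.03],0],[[0,0,0],[0,0,-0.04],0],[[0,0,0],[0,0,-0.035],0],[[0,0,0],[-0.035,0.0078,0],0]]'
python3 -m handwheel '[[[0,0,0],[-0.035,0.0078,0],0],[[0,0,0],[-0.035,0.0078,0],0],[[0,0,0],[-0.035,0.0078,0],0],[[0,0,0],[-0.035,0.0078,0],0],[[0,0,0],[-0.035,0.0078,0],0]]'
python3 -m handwheel '[[[0,0,0],[0,0,0.02],0],[[0,0,0],[0,0,0.02],0],[[0,0,0],[0,0,0],0],[[0,0,0],[0,0,0],0],[[0,0,0],[0,0,0],0]]'
python3 -c "
from h import *
go((612,-62),60)
d,P=cam('wrist');save(d,'w8.png')"
```

```text
clock: 12.68
eef_pos: [622.2, 152.0, 62.8]
tool_rot: [3.142, -0.0, 1.307]
force: [-0.3, 1.1, -0.2]
width: 85.5
gripper_force: 0.0
clock: 13.1
eef_pos: [624.6, 127.5, 205.9]
tool_rot: [3.131, -0.015, 1.318]
force: [2.4, 2.3, -0.2]
width: 85.3
gripper_force: 0.0
clock: 13.52
eef_pos: [612.1, -64.7, 197.9]
tool_rot: [3.141, 0.0, 1.307]
force: [1.2, -0.6, -0.2]
width: 85.2
gripper_force: 0.0
clock: 13.93
eef_pos: [613.0, -62.2, 158.6]
tool_rot: [3.141, -0.001, 1.308]
force: [0.9, -0.0, 1.1]
width: 85.4
gripper_force: 0.0
eef [613.  -62.2 158.6] rot [ 3.141e+00 -1.000e-03  1.308e+00] turn deg [ 0.05 -0.04 -0.  ] shift now-axes mm [-0.1 -1.1 98.6] shift final-axes [-0.  -1.1 98.6]
```

View pics/w8.png

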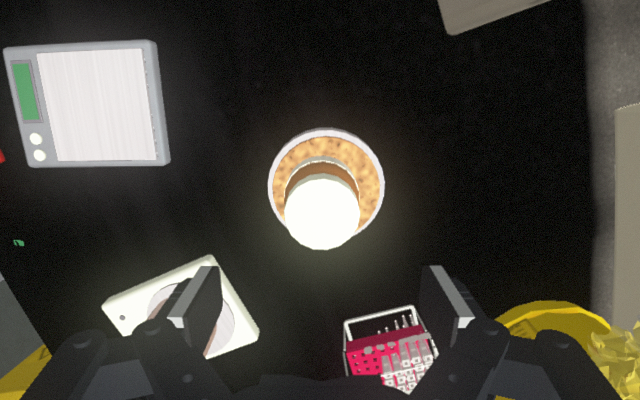

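```bash
python3 h.py '[["lid",322,212,90],["cork",326,187,22],["pan1",37,50,24],["pan2",145,47,24],["pan3",158,160,24],["pan4",52,162,24],["tipbox corner",345,348,82],["tb2",345,322,82]]'
```

```text
lid [615.6 -61.9]
cork [618.5 -65.6]
pan1 [430.5 101. ]
pan2 [515.  77.]
pan3 [491.2  -6.6]
pan4 [400.9  16.9]
tipbox corner [ 602.8 -179.9]
tb2 [ 608.7 -155.8]
```

```bash

python3 -m handwheel '[[[0,0,0],[0,0.001,0.035],0],[[0,0,0],[0,0,0.035],0],[[0,0,0],[0,0,0.03],0],[[0,0,0],[0,0,0.02],0],[[0,0,0],[0,0,0],0]]'
python3 -m handwheel '[[[0,0,0],[0,0,0],0],[[0,0,0],[0,0,0],0],[[0,0,0],[0,0,0],1],[[0,0,0],[0,0,0],1],[[0,0,0],[0,0,0],1]]'
python3 -m handwheel '[[[0,0,0],[0,0,0],1],[[0,0,0],[0,0,0],1],[[0,0,0],[0,0,0],1],[[0,0,0],[0,0,0],1],[[0,0,0],[0,0,0],1]]'
python3 -m handwheel '[[[0,0,0],[0,0,-0.02],1],[[0,0,0],[0,0,-0.03],1],[[0,0,0],[0,0,-0.02],1],[[0,0,0],[0,0,0],1],[[0,0,0],[0,0,0],1]]'
python3 -c "
from h import *
go((457.5,48.5),40)"
```

```text
clock: 14.45
eef_pos: [610.8, -62.6, 34.5]
tool_rot: [-3.135, 0.001, 1.308]
force: [-0.8, -0.4, 0.9]
width: 84.9
gripper_force: 0.0
clock: 14.87
eef_pos: [614.4, -63.3, 40.0]
tool_rot: [3.139, -0.0, 1.306]
force: [-3.7, 0.3, 10.3]
width: 53.6
gripper_force: 61.3
clock: 15.28
eef_pos: [614.3, -63.3, 40.1]
tool_rot: [3.139, -0.0, 1.307]
force: [-1.6, 0.3, 9.8]
width: 53.6
gripper_force: 62.1
clock: 15.7
eef_pos: [614.3, -63.5, 109.4]
tool_rot: [3.139, -0.0, 1.306]
force: [0.3, 0.1, -1.8]
width: 53.6
gripper_force: 64.4
eef [614.3 -63.5 109.4] rot [ 3.139 -0.     1.306] turn deg [ 0.17 -0.03 -0.  ] shift now-axes mm [  67.  -180.8   68.9] shift final-axes [  67.1 -180.6   69.4]
```

```bash

python3 -m handwheel '[[[0,0,0],[0.008,-0.02,0],1],[[0,0,0],[0.012,-0.032,0],1],[[0,0,0],[0.012,-0.032,0],1],[[0,0,0],[0.012,-0.032,0],1],[[0,0,0],[0.012,-0.032,0],1]]'
python3 -m handwheel '[[[0,0,0],[0.012,-0.032,0],1],[[0,0,0],[0,0,0],1],[[0,0,0],[0,0,0],1],[[0,0,0],[0,0,0],1]]'
python3 -c "
from h import *
go((458.5,49.5),41)
d,P=cam('wrist');save(d,'w9.png')"
```

```text
clock: 16.12
eef_pos: [482.6, 29.9, 106.8]
tool_rot: [-3.139, 0.001, 1.306]
force: [0.1, 1.6, -2.0]
width: 53.6
gripper_force: 64.4
clock: 16.45
eef_pos: [457.6, 49.3, 107.4]
tool_rot: [-3.141, 0.0, 1.307]
force: [-0.5, -1.3, -1.5]
width: 53.4
gripper_force: 64.4
eef [457.6  49.3 107.4] rot [-3.141  0.     1.307] turn deg [-0.01  0.02 -0.  ] shift now-axes mm [ 0.5  0.8 66.4] shift final-axes [ 0.5  0.8 66.4]
```

View pics/w9.png

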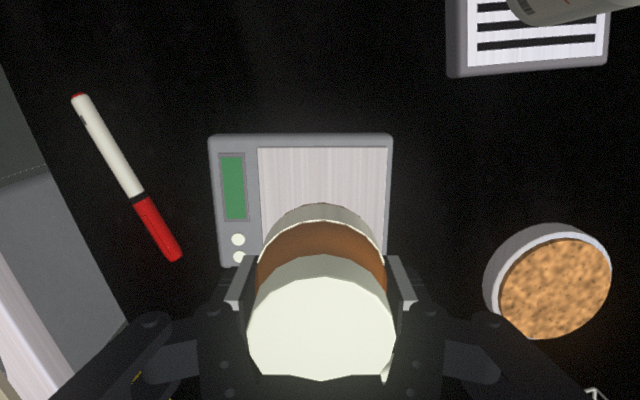

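Jar held over the pan, which has its far corners at (258,148) and (388,148). I've now used all 14 views, so the rest goes by numbers.

```bash
python3 h.py '[["panL",258,148,24],["panR",388,148,24],["lidfar",322,255,157.5],["corkL",484,290,24],["corkR",611,278,24],["cork",555,288,24]]'
python3 -m handwheel '[[[0,0,0],[0,0,0.025],1],[[0,0,0],[0,0,0.025],1],[[0,0,0],[0,0,0.01],1],[[0,0,0],[0,0,0],1],[[0,0,0],[0,0,0],1]]'
```

```text
panL [430.   98.2]
panR [512.5  75.8]
lidfar [467.6  78.7]
corkL [562.3 -50.4]
corkR [663.8 -69.6]
cork [617.8 -65. ]
clock: 16.97
eef_pos: [457.7, 48.8, 47.3]
tool_rot: [-3.141, 0.001, 1.305]
force: [-0.4, -0.5, -1.0]
width: 53.4
gripper_force: 64.3
```

```bash

python3 -m handwheel '[[[0,0,0],[-0.002,0.001,0.004],1],[[0,0,0],[0,0,0],1],[[0,0,0],[0,0,0],1]]'
python3 -m handwheel '[[[0,0,0],[0,0,0.002],1],[[0,0,0],[0,0,0],1],[[0,0,0],[0,0,0],1]]'
python3 -m handwheel '[[[0,0,0],[0,0,0.0015],1],[[0,0,0],[0,0,0],1],[[0,0,0],[0,0,0],1]]'
```

```text
clock: 17.22
eef_pos: [458.4, 46.9, 44.4]
tool_rot: [3.14, -0.0, 1.306]
force: [0.4, -0.6, -1.9]
width: 53.4
gripper_force: 64.4
clock: 17.47
eef_pos: [457.9, 47.3, 42.0]
tool_rot: [3.141, -0.0, 1.307]
force: [0.3, -0.2, -2.1]
width: 53.7
gripper_force: 64.4
clock: 17.72
eef_pos: [457.8, 47.2, 40.3]
tool_rot: [-3.142, 0.0, 1.307]
force: [0.2, -0.6, -2.3]
width: 53.3
gripper_force: 64.4
```

```bash

python3 -m handwheel '[[[0,0,0],[0,0,0.001],1],[[0,0,0],[0,0,0],1],[[0,0,0],[0,0,0],1]]'
python3 -m handwheel '[[[0,0,0],[0,0,0.001],1],[[0,0,0],[0,0,0],1],[[0,0,0],[0,0,0],1]]'
```

```text
clock: 17.97
eef_pos: [457.9, 47.3, 40.1]
tool_rot: [3.141, -0.0, 1.307]
force: [-1.1, 0.1, 8.3]
width: 53.9
gripper_force: 65.4
clock: 18.22
eef_pos: [457.8, 47.3, 40.0]
tool_rot: [3.14, 0.0, 1.307]
force: [-4.1, 0.4, 20.7]
width: 53.4
gripper_force: 66.6
```

```bash

python3 -m handwheel '[[[0,0,0],[0,0,-0.001],1],[[0,0,0],[0,0,0],0],[[0,0,0],[0,0,0],0],[[0,0,0],[0,0,0],0],[[0,0,0],[0,0,0],0]]'
python3 -m handwheel '[[[0,0,0],[0,0,0],0],[[0,0,0],[0,0,-0.03],0],[[0,0,0],[0,0,-0.04],0],[[0,0,0],[0,0,-0.04],0],[[0,0,0],[0,0,-0.04],0]]'
python3 -m handwheel '[[[0,0,0],[0,0,-0.028],0],[[0,0,0],[-0.0332,0.0082,0],0],[[0,0,0],[-0.0332,0.0082,0],0],[[0,0,0],[-0.0332,0.0082,0],0],[[0,0,0],[-0.0332,0.0082,0],0]]'
python3 -m handwheel '[[[0,0,0],[-0.0332,0.0082,0],0],[[0,0,0],[-0.0332,0.0082,0],0],[[0,0,0],[0,0,0],0],[[0,0,0],[0,0,0],0],[[0,0,0],[0,0,0],0]]'
python3 - <<'E'
from h import *
go((453,-157),105)
d,P=cam("wrist");save(d,"w10.png");c=proj(d,P,(453,-157,152));print(c)
g=cv2.cvtColor(np.ascontiguousarray(d["pixels"]),cv2.COLOR_RGB2GRAY)
x,y=map(int,c)
for v in range(y-80,y+81,5): print(v,''.join('%4d'%g[v,u] for u in range(x-84,x+88,6)) if v<400 else '')
E
```

```text
clock: 18.63
eef_pos: [457.8, 47.2, 39.1]
tool_rot: [-3.141, 0.0, 1.307]
force: [0.2, -0.7, 0.3]
width: 85.7
gripper_force: 0.0
clock: 19.05
eef_pos: [457.1, 47.2, 190.7]
tool_rot: [-3.14, 0.0, 1.307]
force: [0.8, -0.1, -0.9]
width: 85.4
gripper_force: 0.0
clock: 19.47
eef_pos: [454.4, -90.9, 217.6]
tool_rot: [3.141, 0.0, 1.307]
force: [0.2, -0.8, -0.3]
width: 85.7
gripper_force: 0.0
clock: 19.88
eef_pos: [453.0, -157.3, 217.1]
tool_rot: [-3.141, -0.001, 1.307]
force: [-0.1, 0.7, 0.3]
width: 85.5
gripper_force: 0.0
eef [ 453.  -157.3  217.1] rot [-3.141e+00 -1.000e-03  1.307e+00] turn deg [-0.04 -0.04  0.  ] shift now-axes mm [ 1.000e-01 -0.000e+00  1.121e+02] shift final-axes [ 2.000e-01 -1.000e-01  1.121e+02]
[318.89223718 215.01452348]
135   38  47  46  47  50  51  56  59 182 239 250 235 227 227 226 223 227 228 222 228 251 250  47  45  42  38  38  34  29
140   43  43  47  53  50  52 145 232 250 250 241 224 222 223 195 187 227 223 226 227 225 251  45  47  40  34  34  35  28
145   40  43  51  49 119 219 249 250 250 251 222 224 150 151 151 146 150 161 226 223 226 251 131  47  45  43 
[... 2941 characters left out ...]
 28  36  37  38  32  33  27  28  20  23  21  24  27  23  17  27  23  24  19  27  24  16  11   5
275   23  30  24  31  35  32  30  36  33  36  38  27  27  24  22  22  23  27  23  19  15  21  22  15  25  15  12  19  23
280   23  24  32  32  29  33  25  34  34  34  35  31  27  25  25  12  21  24  17  10  19  14  21   7  18  13   9  22  15
285   27  24  25  23  34  31  28  24  31  33  32  34  22  26  25  23  13  19  11  28  19  18  16  17  17  14  15  18  17
290   30  27  24  28  29  37  28  25  96  29  28  33  25  21  19  25  17  19  10  22  21  20  14  18   9  15  13   8  18
295   23  15  21  26  27  27  28  25  42  71  34  19  26  21  16  13  21  17  20  13  12  17  10  23   8  21  18  20  10
```

```bash

python3 -m handwheel '[[[0,0,0],[0.002,0,0.03],0],[[0,0,0],[0,0,0.035],0],[[0,0,0],[0,0,0.03],0],[[0,0,0],[0,0,0.02],0],[[0,0,0],[0,0,0.008],0]]'
python3 -m handwheel '[[[0,0,0],[0,0,0.004],0],[[0,0,0],[0,0,0.004],0],[[0,0,0],[0,0,0],0],[[0,0,0],[0,0,0],0]]'
python3 -m handwheel '[[[0,0,0],[0,0,0],1],[[0,0,0],[0,0,0],1],[[0,0,0],[0,0,0],1],[[0,0,0],[0,0,0],1],[[0,0,0],[0,0,0],1]]'
python3 -m handwheel '[[[0,0,0],[0,0,0],1],[[0,0,0],[0,0,0],1],[[0,0,0],[0,0,0],1]]'
```

```text
clock: 20.35
eef_pos: [452.3, -153.5, 91.9]
tool_rot: [-3.137, -0.001, 1.31]
force: [0.7, -0.8, -0.1]
width: 85.2
gripper_force: 0.0
clock: 20.68
eef_pos: [454.6, -155.9, 87.3]
tool_rot: [3.14, -0.0, 1.307]
force: [-0.6, -0.7, 0.5]
width: 85.5
gripper_force: 0.0
clock: 21.1
eef_pos: [454.1, -156.1, 87.6]
tool_rot: [3.14, 0.0, 1.306]
force: [-1.3, 0.6, 9.8]
width: 58.4
gripper_force: 62.5
clock: 21.35
eef_pos: [454.1, -156.2, 87.6]
tool_rot: [3.14, 0.0, 1.306]
force: [-1.4, -0.0, 10.5]
width: 58.5
gripper_force: 62.5
```

```bash

python3 -m handwheel '[[[0,0,0],[0,0,-0.015],1],[[0,0,0],[0,0,-0.025],1],[[0,0,0],[0,0,-0.02],1],[[0,0,0],[0,0,0],1],[[0,0,0],[0.012,0.012,0],1]]'
python3 -m handwheel '[[[0,0,0],[0.02,0.02,0],1],[[0,0,0],[0.022,0.022,0],1],[[0,0,0],[0.022,0.022,0],1],[[0,0,0],[0.022,0.022,0],1],[[0,0,0],[0.02,0.02,0],1]]'
python3 -m handwheel '[[[0,0,0],[0.0126,0.0148,0],1],[[0,0,0],[0,0,0],1],[[0,0,0],[0,0,0],1],[[0,0,0],[0,0,0],1],[[0,0,0],[0,0,0],1]]'
python3 - <<'E'
from h import *
go((616.5,-65),88)
d,P=cam("wrist");im=d["pixels"];save(d,"w11.png")
s=ctrl.read_state()
for r in (18,22,24,26,28): print(r,(s["eef_pos"][2]-63.6).round(1))
hsv=cv2.cvtColor(np.ascontiguousarray(im),cv2.COLOR_RGB2HSV)
m=((hsv[...,0]>8)&(hsv[...,0]<22)&(hsv[...,1]>70)&(hsv[...,2]>170)).astype(np.uint8)
ys,xs=np.nonzero(m[:250,150:480]);xs=xs+150;print(len(xs),xs.min(),xs.max(),ys.min(),ys.max())
for v in range(100,320,10):
    x=np.nonzero(m[v])[0];x=x[(x>150)&(x<480)]; print(v,(x.min(),x.max(),len(x)) if len(x) else None)
print(proj(d,P,(616.5,-65.5,24)), [proj(d,P,(616.5+50*np.cos(a),-65.5+50*np.sin(a),24)).round(0).tolist() for a in (1.307,1.307+1.571,1.307-1.571)])
E
```

```text
clock: 21.77
eef_pos: [465.9, -149.9, 147.1]
tool_rot: [-3.14, 0.002, 1.302]
force: [-0.3, -1.2, -3.3]
width: 58.7
gripper_force: 66.0
clock: 22.18
eef_pos: [599.6, -71.7, 145.5]
tool_rot: [-3.141, -0.0, 1.307]
force: [0.6, 0.4, -2.4]
width: 58.5
gripper_force: 66.0
clock: 22.6
eef_pos: [614.6, -65.8, 145.8]
tool_rot: [-3.14, 0.001, 1.305]
force: [0.2, -0.4, -2.3]
width: 58.3
gripper_force: 66.0
eef [614.6 -65.8 145.8] rot [-3.140e+00  1.000e-03  1.305e+00] turn deg [-0.1   0.07 -0.  ] shift now-axes mm [ 1.3  1.7 57.8] shift final-axes [ 1.3  1.6 57.8]
18 82.4
22 82.4
24 82.4
26 82.4
28 82.4
8257 268 379 134 244
100 None
110 None
120 None
130 None
140 (np.int64(299), np.int64(348), 50)
150 (np.int64(284), np.int64(363), 80)
160 (np.int64(276), np.int64(371), 96)
170 (np.int64(271), np.int64(376), 99)
180 (np.int64(269), np.int64(378), 101)
190 (np.int64(268), np.int64(379), 107)
200 (np.int64(269), np.int64(378), 90)
210 (np.int64(283), np.int64(374), 65)
220 (np.int64(277), np.int64(369), 66)
230 (np.int64(288), np.int64(359), 52)
240 (np.int64(307), np.int64(341), 29)
250 None
260 None
270 None
280 None
290 None
300 None
310 None
[321.72257044 188.68710768] [[322.0, 125.0], [259.0, 189.0], [385.0, 189.0]]
```

```bash

python3 -m handwheel '[[[0,0,0],[0.001,0.002,0.01],1],[[0,0,0],[0,0,0.02],1],[[0,0,0],[0,0,0.015],1],[[0,0,0],[0,0,0.007],1],[[0,0,0],[0,0,0],1]]'
python3 -m handwheel '[[[0,0,0],[0,0,0],1],[[0,0,0],[0,0,0],1]]'
python3 -m handwheel '[[[0,0,0],[0,0,0.002],1],[[0,0,0],[0,0,0],1],[[0,0,0],[0,0,0],1]]'
python3 -m handwheel '[[[0,0,0],[0,0,0.0015],1],[[0,0,0],[0,0,0],1],[[0,0,0],[0,0,0],1]]'
```

```text
clock: 23.07
eef_pos: [616.5, -64.5, 92.1]
tool_rot: [-3.138, 0.001, 1.306]
force: [-1.0, 0.1, -2.3]
width: 58.2
gripper_force: 66.0
clock: 23.23
eef_pos: [619.0, -64.3, 95.1]
tool_rot: [3.14, -0.0, 1.306]
force: [-0.2, 0.5, -1.2]
width: 58.6
gripper_force: 66.0
clock: 23.48
eef_pos: [618.6, -64.2, 92.8]
tool_rot: [3.141, -0.0, 1.307]
force: [-1.2, 0.5, -1.7]
width: 58.6
gripper_force: 66.0
clock: 23.73
eef_pos: [618.3, -64.2, 90.8]
tool_rot: [-3.142, 0.0, 1.306]
force: [0.4, 0.1, -1.9]
width: 58.4
gripper_force: 66.0
```

```bash

python3 -m handwheel '[[[0,0,0],[0,0,0.002],1],[[0,0,0],[0,0,0],1],[[0,0,0],[0,0,0],1]]'
python3 -m handwheel '[[[0,0,0],[0,0,0.001],1],[[0,0,0],[0,0,0],1],[[0,0,0],[0,0,0],1]]'
python3 -m handwheel '[[[0,0,0],[0,0,0.001],1],[[0,0,0],[0,0,0],1],[[0,0,0],[0,0,0],1]]'
```

```text
clock: 23.98
eef_pos: [618.2, -64.1, 88.6]
tool_rot: [-3.141, 0.0, 1.307]
force: [0.6, -0.3, -2.1]
width: 58.5
gripper_force: 66.0
clock: 24.23
eef_pos: [618.4, -64.2, 87.9]
tool_rot: [3.141, -0.0, 1.307]
force: [-0.4, -0.5, -1.7]
width: 58.4
gripper_force: 66.1
clock: 24.48
eef_pos: [618.5, -64.0, 87.8]
tool_rot: [3.141, -0.0, 1.307]
force: [-2.5, -0.3, 4.8]
width: 58.2
gripper_force: 66.7
```

```bash

python3 -m handwheel '[[[0,0,0],[0,0,0],0],[[0,0,0],[0,0,0],0],[[0,0,0],[0,0,0],0],[[0,0,0],[0,0,0],0],[[0,0,0],[0,0,0],0]]'
python3 -m handwheel '[[[0,0,0],[0,0,-0.03],0],[[0,0,0],[0,0,-0.035],0],[[0,0,0],[0,0,-0.035],0],[[0,0,0],[0,0,-0.035],0],[[0,0,0],[0.03,-0.0227,0],0]]'
python3 -m handwheel '[[[0,0,0],[0.03,-0.0227,0],0],[[0,0,0],[0.03,-0.0227,0],0],[[0,0,0],[0.03,-0.0227,0],0],[[0,0,0],[0.03,-0.0227,0],0],[[0,0,0],[0.03,-0.0227,0],0]]'
python3 -m handwheel '[[[0,0,0],[0.03,-0.0227,0],0],[[0,0,0],[0.03,-0.0227,0],0],[[0,0,0],[0.03,-0.0227,0],0],[[0,0,0],[0.03,-0.0227,0],0],[[0,0,0],[0.03,-0.0227,0],0]]'
python3 -m handwheel '[[[0,0,0],[0,0,0.03],0],[[0,0,0],[0,0,0.03],0],[[0,0,0],[0,0,0],0],[[0,0,0],[0,0,0],0],[[0,0,0],[0,0,0],0]]'
python3 - <<'E'
from h import *
go((464.4,319.7),25)
d,P=cam("top");im=np.ascontiguousarray(d["pixels"]);save(d,"top2.png")
hsv=cv2.cvtColor(im,cv2.COLOR_RGB2HSV)
def blob(m,p,z,n,r=14):
    c=proj(d,P,p);k=np.zeros(m.shape,np.uint8);cv2.circle(k,tuple(int(round(t)) for t in c),r,1,-1);m=(m&(k>0)).astype(np.uint8)
    cn,l,st,ce=cv2.connectedComponentsWithStats(m);i=1+st[1:,4].argmax();print(n,"area",st[i,4],"pix",ce[i].round(1),"world",at(d,P,*ce[i],z).round(1))
H,S,V=[hsv[...,i].astype(int) for i in range(3)]
blob((H>50)&(H<75)&(S>120),(620,149,128),128,"short cap",9)
blob((V<70),(617,-65,152),152,"tall cap",9)
blob((V>200)&(S<40),(458,47,90),90,"jar lid",14)
E
```

```text
clock: 24.9
eef_pos: [618.3, -64.2, 86.7]
tool_rot: [3.142, 0.0, 1.306]
force: [-0.5, 0.7, -0.6]
width: 85.6
gripper_force: 0.0
clock: 25.32
eef_pos: [610.9, -38.2, 228.9]
tool_rot: [3.124, 0.002, 1.295]
force: [1.6, -0.7, 0.3]
width: 85.5
gripper_force: 0.0
clock: 25.73
eef_pos: [533.0, 146.6, 222.0]
tool_rot: [3.141, -0.0, 1.306]
force: [0.3, 0.4, 0.1]
width: 85.6
gripper_force: 0.0
clock: 26.15
eef_pos: [462.5, 321.1, 221.9]
tool_rot: [3.141, -0.0, 1.306]
force: [0.1, -0.2, 0.5]
width: 85.6
gripper_force: 0.0
clock: 26.57
eef_pos: [464.4, 319.6, 162.9]
tool_rot: [3.141, -0.001, 1.306]
force: [-0.3, -0.3, 0.4]
width: 85.2
gripper_force: 0.0
eef [464.4 319.6 162.9] rot [ 3.141e+00 -1.000e-03  1.306e+00] turn deg [ 0.06 -0.05 -0.  ] shift now-axes mm [-0.000e+00 -1.000e-01  1.379e+02] shift final-axes [1.000e-01 0.000e+00 1.379e+02]
short cap area 122 pix [265.9 152.9] world [617.5 150.4]
tall cap area 223 pix [353.7 148.8] world [618.  -65.4]
jar lid area 517 pix [308.8 216.8] world [462.   46.7]
```

```bash

python3 -m handwheel '[[[0,0,0],[0,0,0.03],0],[[0,0,0],[0,0,0.035],0],[[0,0,0],[0,0,0.035],0],[[0,0,0],[0,0,0.025],0],[[0,0,0],[0,0,0.012],0]]'
python3 -m handwheel '[[[0,0,0],[0,0,0],0],[[0,0,0],[0,0,0],0],[[0,0,0],[0,0,0],1],[[0,0,0],[0,0,0],1],[[0,0,0],[0,0,0],1]]'
python3 -m handwheel '[[[0,0,0],[0,0,0],1],[[0,0,0],[0,0,0],1],[[0,0,0],[0,0,0],1],[[0,0,0],[0,0,0],1],[[0,0,0],[0,0,0],1]]'
python3 -c "
from h import *
go((454,-159),200)"
```

```text
clock: 27.03
eef_pos: [463.4, 318.8, 23.4]
tool_rot: [-3.141, 0.001, 1.305]
force: [-1.0, -0.5, 1.3]
width: 85.2
gripper_force: 0.0
clock: 27.45
eef_pos: [464.5, 320.3, 26.5]
tool_rot: [3.14, -0.002, 1.306]
force: [0.6, -0.4, -0.8]
width: 51.5
gripper_force: 0.0
clock: 27.87
eef_pos: [464.1, 320.3, 26.4]
tool_rot: [3.14, -0.002, 1.307]
force: [-1.3, 1.2, 7.4]
width: 43.3
gripper_force: 60.0
eef [464.1 320.3  26.4] rot [ 3.140e+00 -2.000e-03  1.307e+00] turn deg [ 0.08 -0.1  -0.  ] shift now-axes mm [-465.   115.6 -174.2] shift final-axes [-465.3  115.4 -173.6]
```

```bash

python3 -m handwheel '[[[0,0,0],[0,0,-0.03],1],[[0,0,0],[0,0,-0.04],1],[[0,0,0],[0,0,-0.04],1],[[0,0,0],[0,0,-0.03],1],[[0,0,0],[0,0,0],1]]'
python3 -m handwheel '[[[0,0,0],[-0.0386,0.0097,0],1],[[0,0,0],[-0.0386,0.0097,0],1],[[0,0,0],[-0.0386,0.0097,0],1],[[0,0,0],[-0.0386,0.0097,0],1],[[0,0,0],[-0.0386,0.0097,0],1]]'
python3 -m handwheel '[[[0,0,0],[-0.0386,0.0097,0],1],[[0,0,0],[-0.0386,0.0097,0],1],[[0,0,0],[-0.0386,0.0097,0],1],[[0,0,0],[-0.0386,0.0097,0],1],[[0,0,0],[-0.0386,0.0097,0],1]]'
python3 -m handwheel '[[[0,0,0],[-0.0386,0.0097,0],1],[[0,0,0],[-0.0386,0.0097,0],1],[[0,0,0],[0,0,0],1],[[0,0,0],[0,0,0],1],[[0,0,0],[0,0,0],1]]'
python3 - <<'E'
from h import *
go((455,-157.5),47)
d,P=cam("wrist");im=np.ascontiguousarray(d["pixels"]);save(d,"w12.png");save(d,"w12.png")
g=cv2.cvtColor(im,cv2.COLOR_RGB2GRAY);c,s=np.cos(np.radians(9.4)),np.sin(np.radians(9.4))
for o in ((453,-161),):
  print("pred case", [proj(d,P,(o[0]+a*c-b*s,o[1]+a*s+b*c,18)).round(0).tolist() for a,b in((50,50),(50,-50),(-76,-50),(-76,50))],"plate",proj(d,P,(*o,24)))
m=(g[:270]>190).astype(np.uint8);n,l,st,ce=cv2.connectedComponentsWithStats(m)
for i in range(1,n):
    if st[i,4]>800:
        print(st[i]); pts=np.argwhere(l==i)[:,::-1]
        for f in ((1,0),(-1,0),(0,1),(0,-1)): print("ext",f,pts[(pts@np.array(f)).argmax()])
E
```

```text
clock: 28.28
eef_pos: [466.8, 322.3, 171.7]
tool_rot: [3.134, -0.01, 1.306]
force: [0.2, 0.6, -0.3]
width: 42.8
gripper_force: 61.2
clock: 28.7
eef_pos: [459.4, 118.9, 165.0]
tool_rot: [3.141, -0.0, 1.307]
force: [0.9, -0.8, -0.5]
width: 43.2
gripper_force: 61.1
clock: 29.12
eef_pos: [455.8, -80.2, 165.0]
tool_rot: [3.141, -0.0, 1.307]
force: [1.4, 0.4, -0.1]
width: 42.9
gripper_force: 61.1
clock: 29.53
eef_pos: [454.7, -157.5, 164.8]
tool_rot: [-3.141, -0.001, 1.306]
force: [0.0, 0.4, -0.5]
width: 43.0
gripper_force: 61.1
eef [ 454.7 -157.5  164.8] rot [-3.141e+00 -1.000e-03  1.306e+00] turn deg [-0.01 -0.04  0.  ] shift now-axes mm [  0.    0.4 117.8] shift final-axes [1.000e-01 3.000e-01 1.178e+02]
pred case [[349.0, 107.0], [393.0, 213.0], [267.0, 265.0], [214.0, 170.0]] plate [318.53849706 187.7760893 ]
[ 430    0  112   87 1111]
ext (1, 0) [541  54]
ext (-1, 0) [430  17]
ext (0, 1) [478  86]
ext (0, -1) [434   0]
[  219   110   175   153 14819]
ext (1, 0) [393 207]
ext (-1, 0) [219 171]
ext (0, 1) [274 262]
ext (0, -1) [346 110]
[   0  158   52  107 2576]
ext (1, 0) [ 51 244]
ext (-1, 0) [  0 158]
ext (0, 1) [  0 264]
ext (0, -1) [  0 158]
[ 529  197  102   73 2526]
ext (1, 0) [630 223]
ext (-1, 0) [529 229]
ext (0, 1) [532 269]
ext (0, -1) [600 197]
```

```bash

python3 -m handwheel '[[[0,0,0],[0,0,0.03],1],[[0,0,0],[0,0,0.035],1],[[0,0,0],[0,0,0.03],1],[[0,0,0],[0,0,0.015],1],[[0,0,0],[0,0,0.003],1]]'
python3 -m handwheel '[[[0,0,0],[0,0,0],1],[[0,0,0],[0,0,0],1]]'
python3 -m handwheel '[[[0,0,0],[0,0,0.0015],1],[[0,0,0],[0,0,0],1],[[0,0,0],[0,0,0],1]]'
```

```text
clock: 30.0
eef_pos: [453.4, -155.1, 49.4]
tool_rot: [-3.136, -0.001, 1.311]
force: [0.2, 0.7, -0.4]
width: 43.2
gripper_force: 61.2
clock: 30.17
eef_pos: [455.7, -156.8, 52.5]
tool_rot: [3.141, -0.0, 1.309]
force: [0.3, 0.1, -0.5]
width: 42.9
gripper_force: 61.2
clock: 30.42
eef_pos: [455.5, -158.1, 51.3]
tool_rot: [3.14, 0.0, 1.307]
force: [-0.9, 0.1, -0.2]
width: 43.1
gripper_force: 61.2
```

```bash

python3 -m handwheel '[[[0,0,0],[0,0,0.002],1],[[0,0,0],[0,0,0],1],[[0,0,0],[0,0,0.001],1],[[0,0,0],[0,0,0],1],[[0,0,0],[0,0,0],1]]'
python3 -m handwheel '[[[0,0,0],[0,0,0.001],1],[[0,0,0],[0,0,0],1],[[0,0,0],[0,0,0],1]]'
python3 -m handwheel '[[[0,0,0],[0,0,0.001],1],[[0,0,0],[0,0,0],1],[[0,0,0],[0,0,0],1]]'
```

```text
clock: 30.83
eef_pos: [455.0, -158.0, 47.5]
tool_rot: [3.141, 0.0, 1.306]
force: [-0.1, -0.9, 4.3]
width: 43.0
gripper_force: 61.3
clock: 31.08
eef_pos: [454.9, -158.1, 47.3]
tool_rot: [3.141, 0.001, 1.306]
force: [-2.9, 1.2, 14.1]
width: 43.2
gripper_force: 62.1
clock: 31.33
eef_pos: [454.9, -158.1, 47.2]
tool_rot: [3.14, 0.001, 1.306]
force: [-4.8, 1.2, 24.9]
width: 43.3
gripper_force: 63.0
```

```bash

python3 -m handwheel '[[[0,0,0],[0,0,-0.002],1],[[0,0,0],[0,0,0],0],[[0,0,0],[0,0,0],0],[[0,0,0],[0,0,0],0],[[0,0,0],[0,0,0],0]]'
python3 -m handwheel '[[[0,0,0],[0,0,0],0],[[0,0,0],[0,0,0],0],[[0,0,0],[0,0,-0.03],0],[[0,0,0],[0,0,-0.04],0],[[0,0,0],[0,0,-0.04],0]]'
python3 -m handwheel '[[[0,0,0],[0,0,-0.04],0],[[0,0,0],[0,0,-0.03],0],[[0,0,0],[0,0,0],0],[[0,0,0],[0,0,0],0],[[0,0,0],[0,0,0],0]]'
python3 - <<'E'
from h import *
d,P=cam("wrist");im=np.ascontiguousarray(d["pixels"]);save(d,"w13.png");print(ctrl.read_state()["eef_pos"].round(1))
g=cv2.cvtColor(im,cv2.COLOR_RGB2GRAY)
# beaker base/rim circles and plate: circle fits
for n,z,r in(("rim",82,23),("plate",24,43)):
    p=proj(d,P,(453,-161,z));q=proj(d,P,(453+r*.966,-161-r*.26,z));R0=np.hypot(*(p-q));print(n,p.round(1),R0.round(1))
    c=cv2.HoughCircles(cv2.GaussianBlur(g[:300],(3,3),1),cv2.HOUGH_GRADIENT,1.5,3,param1=80,param2=12,minRadius=int(R0-2),maxRadius=int(R0+3))
    if c is not None:
        for k in c[0][:60]:
            if np.hypot(*(k[:2]-p))<20: print("  ",k.round(1),at(d,P,k[0],k[1],z).round(1))
E
```

```text
clock: 31.75
eef_pos: [454.7, -157.9, 47.0]
tool_rot: [-3.141, -0.0, 1.307]
force: [-0.1, 0.4, -1.1]
width: 85.1
gripper_force: 0.0
clock: 32.17
eef_pos: [453.7, -157.5, 157.7]
tool_rot: [-3.138, -0.0, 1.307]
force: [1.2, -0.9, -0.7]
width: 85.7
gripper_force: 0.0
clock: 32.58
eef_pos: [454.2, -157.9, 226.9]
tool_rot: [-3.141, 0.0, 1.306]
force: [0.6, 0.4, -0.7]
width: 85.2
gripper_force: 0.0
[ 453.8 -157.8  226.3]
rim [319.1 185.7] 26.7
plate [319.4 169.9] 42.2
   [323.2 167.2  40.8] [ 457.5 -159.3]
```

```bash

cat > m.py <<'E'
from h import *
def fit(d,P,z,r,c0,n,sp=14):
    g=cv2.GaussianBlur(cv2.cvtColor(np.ascontiguousarray(d["pixels"]),cv2.COLOR_RGB2GRAY),(3,3),.8).astype(np.float32)
    gx=cv2.Sobel(g,5,1,0);gy=cv2.Sobel(g,5,0,1);A=np.linspace(0,2*np.pi,72,endpoint=False);best=[]
    for dx in np.arange(-sp,sp+.1,1):
        for dy in np.arange(-sp,sp+.1,1):
            o=np.array([c0[0]+dx,c0[1]+dy]);ce=proj(d,P,(*o,z))
            q=np.array([proj(d,P,(o[0]+r*np.cos(a),o[1]+r*np.sin(a),z)) for a in A]).astype(np.float32)
            nn=(q-ce);nn/=np.linalg.norm(nn,axis=1)[:,None];q=q.reshape(-1,1,2)
            v=np.minimum(abs(cv2.remap(gx,q,None,1)[:,0]*nn[:,0]+cv2.remap(gy,q,None,1)[:,0]*nn[:,1]),150)
            best.append((v.mean(),*o))
    best.sort(reverse=True);print(n,np.round(best[:4],1).tolist())
E
python3 - <<'E'
from m import *
d,P=cam("wrist")
fit(d,P,82,23,(453,-161),"rim");fit(d,P,24,43,(453,-161),"plate",10)
E
python3 -m handwheel '[[[0,0,0],[0.035,-0.009,0],0],[[0,0,0],[0.035,-0.009,0],0],[[0,0,0],[0.035,-0.009,0],0],[[0,0,0],[0.035,-0.009,0],0],[[0,0,0],[0.035,-0.009,0],0]]'
python3 -m handwheel '[[[0,0,0],[0,0,0],0],[[0,0,0],[0,0,0],0],[[0,0,0],[0,0,0],0]]'
python3 - <<'E'
from m import *
print(ctrl.read_state()["eef_pos"]);d,P=cam("wrist");save(d,"w14.png")
fit(d,P,90,28,(458,47),"jar lid",12);fit(d,P,24,28,(458,47),"jar base",12)
e=np.array([.966,-.255]);f=np.array([.255,.966])
print("pan pred",[proj(d,P,(*(np.array([458,47.])+43*(a*e+b*f)),24)).round(0).tolist() for a,b in((1,1),(1,-1),(-1,-1),(-1,1))])
d,P=cam("top");save(d,"top3.png")
fit(d,P,152,31/2+3,(617,-65),"tall cap",12);fit(d,P,24,50,(617,-65),"cork(top)",10);fit(d,P,90,28,(458,47),"jar lid top",12);fit(d,P,82,23,(453,-161),"rim top",12);fit(d,P,24,43,(453,-161),"plate top",12)
E
```

```text
rim [[64.7, 452.0, -162.0], [62.8, 452.0, -163.0], [60.4, 453.0, -162.0], [59.5, 451.0, -162.0]]
plate [[74.9, 457.0, -161.0], [73.7, 457.0, -160.0], [71.9, 456.0, -161.0], [67.9, 456.0, -160.0]]
clock: 33.1
eef_pos: [456.0, 24.3, 226.0]
tool_rot: [-3.139, 0.001, 1.306]
force: [1.1, 0.0, 0.5]
width: 85.3
gripper_force: 0.0
clock: 33.35
eef_pos: [456.4, 22.2, 226.3]
tool_rot: [-3.139, 0.001, 1.307]
force: [0.2, -1.2, 0.5]
width: 85.6
gripper_force: 0.0
[456.4086817   22.20055794 226.26669392]
jar lid [[86.5, 454.0, 47.0], [85.7, 455.0, 47.0], [84.9, 458.0, 50.0], [83.5, 463.0, 45.0]]
jar base [[78.6, 458.0, 44.0], [77.2, 457.0, 45.0], [77.0, 457.0, 44.0], [75.9, 459.0, 44.0]]
pan pred [[359.0, 98.0], [357.0, 184.0], [274.0, 185.0], [270.0, 99.0]]
tall cap [[107.9, 614.0, -65.0], [106.0, 614.0, -66.0], [105.9, 614.0, -67.0], [105.9, 613.0, -65.0]]
cork(top) [[67.8, 619.0, -69.0], [67.3, 618.0, -70.0], [67.3, 619.0, -70.0], [67.0, 619.0, -68.0]]
jar lid top [[73.5, 467.0, 59.0], [73.4, 468.0, 59.0], [72.8, 466.0, 59.0], [71.9, 465.0, 59.0]]
rim top [[54.6, 454.0, -166.0], [54.5, 453.0, -166.0], [54.3, 453.0, -167.0], [54.2, 454.0, -167.0]]
plate top [[81.7, 465.0, -171.0], [81.2, 464.0, -171.0], [80.1, 465.0, -170.0], [80.1, 463.0, -171.0]]
```

```bash
python3 -c "
from cell import ctrl
print(ctrl.finish_job())"
```

```text
the job is handed in; nothing more can be done
None
```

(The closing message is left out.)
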